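Reverse the ratchet spanner and tighten the washer-foot nut

ROBOT

A 6-joint arm with a two-finger parallel gripper is mounted at the origin on a cart in front of the work surface, level with it; the furniture and walls round the work are solid. World frame = base frame: x ahead of the robot, y to its left, z up, the work surface at z = 0. Lengths are in mm, angles in rad, forces in N, time in s.
With the tool pointing down it reaches from about 350 to 800 mm from the base axis. Payload 7.3 kg.
Tool frame: the origin (TCP) lies at the very end of the fingers, on their centre line; the grasp point (between the pads) lies 19 mm behind it; z points along the fingers, y is the line along which they close (so a half turn about z gives the same grasp; the last joint's range is limited). The gripper opens to 85 mm and grips with 20 to 120 N. Pads are 22 mm wide; open, the fingers measure 114 mm over their backs; the gripper's body (76 mm by 85 mm) begins 54 mm behind the grasp point. The pads swing forward as they close: fully open they stand 13 mm farther back than shut.
Start: joints at [1.088, 0.342, 1.524, -0, 1.275, -0.146], TCP at [173.482, 495.528, 231.322] pointing down, gripper open.
Joint ranges: [-2.53, 2.53], [-0.77, 2.02], [0.04, 2.7], [-1, 4.14], [0.28, 2.66], [-3.11, 3.11]. Speed limits (rad/s): [2.57, 2.57, 3.14, 3.14, 3.14, 3.14].

INTERFACE

Orientations are given as [roll, pitch, yaw] about the fixed x, y, z axes, in that order (R = Rz(yaw) Ry(pitch) Rx(roll)).
In Python, from plant import robot, cams, probe_bus gives the robot as it stands (robot), with the cameras (cams) and the readings (probe_bus).
- The arm moves only by the tool drive_effector, called after "Emit:" by a JSON object that holds its "fn" and its "kwargs". Schema: {"type":"object","properties":{"offsets":{"type":"array","items":{"type":"object","properties":{"drx":{"type":"number"},"dry":{"type":"number"},"drz":{"type":"number"},"tx":{"type":"number"},"ty":{"type":"number"},"tz":{"type":"number"},"jaw":{"type":"number"}},"additionalProperties":false,"required":["jaw"]},"minItems":1,"maxItems":20},"only":{"type":"string"},"quiet":{"type":"boolean"},"lines":{"type":"string"}},"required":["offsets"],"additionalProperties":false}. offsets is a list of rows, 1 to 20 of them, each an object with the fields drx, dry, drz (a rotation vector in rad), tx, ty, tz (the shift in mm), jaw (the finger opening in mm); a field left out counts as zero (the opening has to be given); each row shifts and turns the commanded pose from where the row before left it, along the tool's axes as they then stand; what a row does not reach is not made up. A row lasts 1/8 s, in which the tool goes at most 62.5 mm and 0.188 rad, less where a joint would pass 70% of its speed; a pose out of reach is approached as far as the arm can. The fingers move at their own pace and stop on an object; the grip force is fixed at half the most. Time passes only in rows, so rows that do not move let the fingers close. The tool returns the time, the measured TCP pose, the force, the opening and the grip force at its end. only (a regular expression) keeps the lines of the reply that match it, lines (a string "A,B") keeps lines A to B, and quiet returns only ok. Input that does not fit is refused with a message, and nothing moves.
- probe_bus.state(): the state, without advancing time (a new reading comes with each control period).
- cams.camera(name): name is "scene" or "top" or "wrist"; returns the picture (384x512x3 uint8, red, green, blue); there is no depth.
- cams.camera_model(name): a dict with "fx", "fy", "cx", "cy" (pixels), "view" (4x4, takes a point from world to camera coordinates). Camera axes: x right, y down, z forward; pixel columns grow to the right and rows downward; lengths in mm; the calibration is good to about 2 mm. A picture is of the moment at which its call begins: read the wrist's pose just before it. camera_model takes no time and is no camera call; for the wrist camera it gives the pose at the moment of the call.
- robot.hand_in(): hands the job in; it is judged then, once.
The state is a dict: "time_s": time; "joints": joint angles; "joint_velocities": joint speeds; "joint_torque": joint torques, N m; "tcp_pos": TCP position; "tool_rot": TCP orientation; "contact_force": force on the tool from outside, world axes, zero at the start; "torque": the same for the moment, N m; "finger_gap": finger opening in mm; "finger_force": force on a finger pad.
Only numpy, scipy, OpenCV 4.12 (cv2) and the standard library are available. Lean on these libraries where they do the work, as an engineer would, in place of code of your own. Each camera call takes 0.05 s, during which the arm holds its last target. There are 200 camera calls.

TASK

The ratchet spanner on the washer-foot bracket is set to loosen and its handle already stands near the left-hand (clockwise) stud. Flip the direction lever on its head fully over to its other side, swing the handle back anticlockwise right to the other stud to feel that it now free-wheels and the nut stays still, then swing it clockwise all the way to the first stud so that the nut is tightened. Never turn the nut loose, leave the loose things round about where they are, and let go of the spanner when it is done.

Things in the scene. Friction and masses are not known exactly. Their poses are not given: they have to be found in the camera images.
- nut_axis (a point): point on the vertical axis of nut and spanner, on top of the spanner's round steel head (56 mm across), 54 mm above the worktop. The head sits captive on the nut, in the middle of the bracket. x points out along the handle, z up.
- handle_grip (a point): middle of the spanner's black round handle, the place to take or push it: 145 mm from nut_axis, 41 mm above the worktop. The handle is 26 mm thick, level, runs from 92 to 190 mm from the axis, with 28 mm of air beneath. x points out along it, away from the nut, z up. It only swings level about nut_axis.
- ratchet (a joint): swing of the spanner's handle, rad, clockwise from above positive; the studs stop it at -0.75 and +0.50. It starts near the clockwise stop, at 0.25 to 0.42, and stays where it is left (after driving the nut it springs back by up to 0.1). Free-wheeling takes about 1 N at the grip, driving the nut about 3 N.
- lever_tab (a point): middle of the upright dark steel tab of the direction lever on top of the head, 71 mm above the worktop. The tab is 10 mm thick across the lever, 18 mm along it, and reaches from the flat lever arm (top 60 mm above the worktop) to 82 mm. It stands about 13 mm to one or the other side of nut_axis, across the handle. x points along the arm from tab to pivot, z up.
- lever (a joint): angle of the lever to the handle, rad, clockwise from above positive, stops at +-0.40. Below -0.2 (tab left of the handle's line, seen from the handle's end towards the nut) the ratchet loosens: anticlockwise drives, clockwise free-wheels. Above +0.2 (tab to the right) it tightens, the other way round. Starts at -0.40 to -0.34, moves at about 2 N on the tab, stays where left.
- nut (a joint): turn of the nut, rad, clockwise from above (tightening) positive, 0 at the start. It is stiff (0.35 N m) and stays where left; its flange under the head has an ear that shows its turn. The ratchet has 18 teeth, so a driving stroke loses up to 0.4 rad before it takes hold.
- small_tin: bystander: round food tin, 57 mm wide, 72 mm tall, standing behind the bracket; origin in the middle of its underside. Leave it.
- scrub_brush: bystander: wooden scrubbing brush lying, 61 x 154 x 46 mm, behind and left of the bracket; origin in the middle of its underside. Leave it.
- screwdriver: bystander: screwdriver, 212 mm long, 27 mm thick, lying left of the bracket; origin in the middle of its underside. Leave it.
- lint_roller: bystander: lint roller, 228 mm long, 43 mm thick, lying front left; origin in the middle of its underside. Leave it.
- bracket: washer-foot bracket: aluminium plate 165 x 165 x 6 mm with a 30 mm lip at its far edge, fixed to the worktop; origin under the nut axis at worktop height, x to the lip. Two upright steel studs (12 mm thick, tops 52 mm above the worktop, 75 mm from the nut axis) stop the spanner's neck on either side.
- lever_pivot (a point): vertical pivot of the direction lever, on the handle's centre line 30 mm out from nut_axis towards the handle; the arm points back from it towards nut_axis, and the tab's middle is 34 mm from it. x points out along the handle, z up.

How it is judged (in metres and radians):
On the way, in this order (a step that is already met when the one before it is completed fails the run):
1. the direction lever is flipped to its tightening side (beyond +0.22 rad) before the nut is driven (nut between -0.12 and 0.3) (value of joint lever above 0.22 rad and value of joint nut between -0.12 and 0.3 rad), for 0.2 s.
2. the handle has been swung back anticlockwise to the other stud (below -0.5 rad) while the nut stayed behind (between -0.12 and 0.3) (value of joint ratchet below -0.5 rad and value of joint nut between -0.12 and 0.3 rad), for 0.1 s.
At the end, for the whole second after the job is handed in: The nut has been turned clockwise by more than 0.3 rad from its start, the handle stands within 0.3 rad of the clockwise stud (joint above 0.2), the direction lever is on its tightening side (above 0.22), and handle and nut are at rest (value of joint nut above 0.3 rad and value of joint ratchet above 0.2 rad and value of joint lever above 0.22 rad and velocity of joint ratchet between -0.05 and 0.05 rad/s and velocity of joint nut between -0.05 and 0.05 rad/s); the robot touches nothing.
It fails at once if the nut is turned loose (anticlockwise by more than 0.15 rad) (value of joint nut below -0.15 rad).
It fails at once if a loose thing beside the work is shifted by more than 30 mm (distance of any of small_tin, scrub_brush, screwdriver, lint_roller from where it was at the start of the episode above 0.03 m).
It also fails if it takes over 54 s, if anything falls off the work surface, if the arm or the gripper's body presses on something with over 40 N, if the wrist force passes 120 N, or if a joint passes its speed limit or range.

## Working session

There is one attempt and no reset: what is moved stays moved. The work goes in short steps, Python scripts to look and compute and a tool call to move; the robot and the scene stay as the last step left them, time stands still between calls to the robot, and variables do not carry over. Pictures are saved under pics/ and viewed, at most 10 in all, crops included, and the job is handed in when it is done.

```bash
ls; mkdir -p pics; python3 - <<'E'
from plant import robot, cams, probe_bus
import cv2,numpy as np
for n in ("top","scene"):
    im=cams.camera(n); cv2.imwrite(f"pics/{n}0.png",im[:,:,::-1])
    m=cams.camera_model(n); print(n,m["fx"],m["fy"],m["cx"],m["cy"],np.round(m["view"],3).tolist())
s=probe_bus.state(); print(s)
E
```

```text
pics
plant.py
top 388.611193020791 388.611193020791 259.1220241502015 199.40955667209164 [[-0.179, -0.984, -0.007, 157.259], [-0.894, 0.165, -0.416, 543.839], [0.41, -0.068, -0.909, 1046.507], [0.0, 0.0, 0.0, 1.0]]
scene 474.5067491482848 474.5067491482848 254.33948893259742 183.34120870300222 [[0.644, -0.765, -0.015, -346.116], [-0.517, -0.421, -0.745, 382.388], [0.564, 0.488, -0.666, 904.654], [0.0, 0.0, 0.0, 1.0]]
{'time_s': 0.1, 'joints': array([ 1.08797449e+00,  3.42628453e-01,  1.52492921e+00,  2.65538837e-06,
        1.27534853e+00, -1.45996308e-01]), 'joint_velocities': array([ 0.000363  , -0.0014816 , -0.00178595, -0.00266601,  0.00081778,
       -0.00015541]), 'joint_torque': array([ 8.10415277e-04, -4.34445047e+01, -2.46490180e+01, -3.39027110e-04,
        4.71705876e-03, -1.52006169e-05]), 'tcp_pos': array([173.32321106, 495.19901237, 230.70550631]), 'tool_rot': array([-3.14029345e+00, -1.93604512e-04,  2.80476622e+00]), 'contact_force': array([ 0.88124209,  0.10243978, -0.40051412]), 'torque': array([ 0.03290019, -0.03179524, -0.01047273]), 'finger_force': 0.0, 'finger_gap': 84.91372843453807}
```

View pics/top0.png

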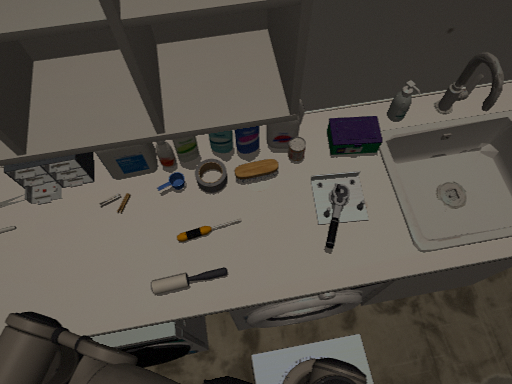

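View pics/scene0.png

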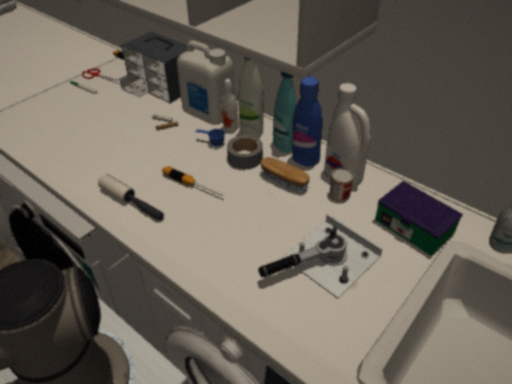

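Top view: bracket around (340,198), head ~(340,193), handle end ~(332,243). Scene view: head ~(332,245), handle end ~(264,270). I'll enlarge both.

```bash
cat > h.py <<'E'
from plant import robot, cams, probe_bus
import cv2,numpy as np
def ray(m,uv,z):
    V=np.array(m["view"]);R=V[:3,:3];c=-R.T@V[:3,3]
    d=R.T@np.array([(uv[0]-m["cx"])/m["fx"],(uv[1]-m["cy"])/m["fy"],1])
    return c+d*(z-c[2])/d[2]
def proj(m,p):
    V=np.array(m["view"]);q=V[:3,:3]@np.array(p)+V[:3,3]
    return np.array([m["fx"]*q[0]/q[2]+m["cx"],m["fy"]*q[1]/q[2]+m["cy"]])
E
python3 - <<'E'
from h import *
a=cv2.imread("pics/top0.png")[165:255,300:380]; b=cv2.imread("pics/scene0.png")[205:305,250:390]
a=cv2.resize(a,None,fx=5,fy=5,interpolation=cv2.INTER_CUBIC)
b=cv2.resize(b,(392,450*0+280),interpolation=cv2.INTER_CUBIC)
o=np.zeros((450,800,3),np.uint8);o[:450,:400]=a;o[:280,405:797]=b
cv2.imwrite("pics/crop0.png",cv2.convertScaleAbs(o,alpha=1.5))
t=cams.camera_model("top");s=cams.camera_model("scene")
print(ray(t,(340,192),54),ray(t,(332,243),41),ray(s,(332,242),54),ray(s,(265,270),41))
E
```

```text
[ 571.11281874 -207.91460611   54.        ] [ 413.66324637 -142.21742615   41.        ] [ 569.92992195 -206.53556232   54.        ] [ 417.94485735 -132.04034897   41.        ]
```

View pics/crop0.png

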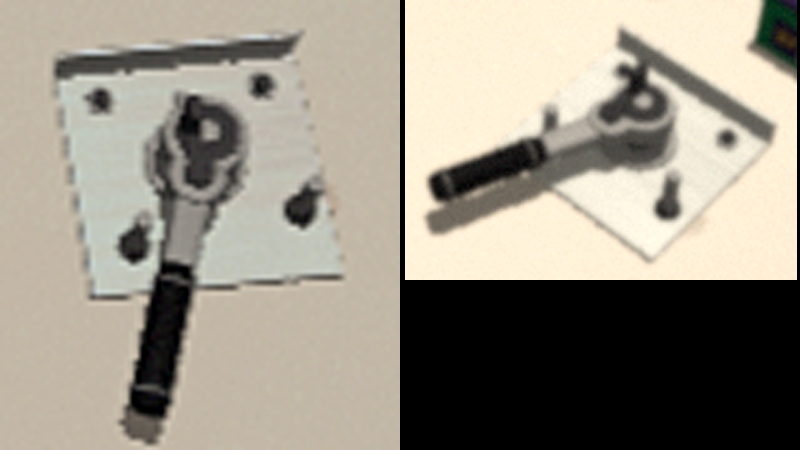

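The enlargement shows the tab at left of the axis, the nut axis at about (570,-207), and the handle pointing to about 156°, with both studs clear. Next I move over it for a wrist-camera view.

Emit:
{"fn": "drive_effector", "kwargs": {"offsets": [{"tx":-46,"ty":-18,"jaw":85},{"tx":-46,"ty":-18,"jaw":85},{"tx":-46,"ty":-18,"jaw":85},{"tx":-46,"ty":-18,"jaw":85},{"tx":-46,"ty":-18,"jaw":85},{"tx":-46,"ty":-18,"jaw":85},{"tx":-24,"ty":-42,"jaw":85},{"tx":-24,"ty":-42,"jaw":85},{"tx":-24,"ty":-42,"jaw":85},{"tx":-24,"ty":-42,"jaw":85},{"tx":-24,"ty":-42,"jaw":85},{"tx":-24,"ty":-42,"jaw":85},{"tx":-24,"ty":-42,"jaw":85},{"tx":-24,"ty":-42,"jaw":85},{"tx":-24,"ty":-42,"jaw":85},{"tx":-24,"ty":-42,"jaw":85}]}}

```text
time_s: 2.1
tcp_pos: [485.9, -174.9, 231.0]
tool_rot: [3.141, -0.001, 2.805]
contact_force: [-0.4, 0.2, -0.1]
finger_gap: 84.7
finger_force: 0.0
```

Emit:
{"fn": "drive_effector", "kwargs": {"offsets": [{"drz":0.16,"jaw":40},{"drz":0.16,"jaw":40},{"drz":0.16,"jaw":40},{"drz":0.16,"jaw":40},{"drz":0.16,"jaw":40},{"drz":0.16,"jaw":40},{"drz":0.16,"jaw":40},{"drz":0.16,"jaw":40},{"drz":0.16,"jaw":40},{"drz":0.16,"jaw":40},{"drz":0.16,"jaw":40},{"drz":0.16,"jaw":40},{"drz":0.16,"jaw":40},{"drz":0.16,"jaw":40},{"drz":0.16,"jaw":40},{"drz":0.16,"jaw":40},{"drz":0.16,"jaw":40},{"drz":0.16,"jaw":40},{"drz":0.16,"jaw":40},{"drz":0.16,"jaw":40}]}}

```text
time_s: 4.6
tcp_pos: [485.8, -173.2, 230.9]
tool_rot: [-3.141, 0.001, -0.401]
contact_force: [0.5, 0.3, 0.4]
finger_gap: 40.2
finger_force: 0.0
```

```bash
python3 - <<'E'
from h import *
s=probe_bus.state();print(s["joints"],s["tcp_pos"],s["tool_rot"],s["time_s"])
m=cams.camera_model("wrist");im=cams.camera("wrist")
import pickle;pickle.dump(m,open("w1.pkl","wb"))
cv2.imwrite("pics/w1.png",im[:,:,::-1])
E
```

```text
[-4.91258400e-01  3.25952994e-01  1.54901262e+00  9.14116969e-05
  1.26756158e+00  1.48001406e+00] [ 485.78170455 -173.21807452  230.89074864] [-3.14142107e+00  9.22785184e-04 -4.00503388e-01] 4.6
```

View pics/w1.png

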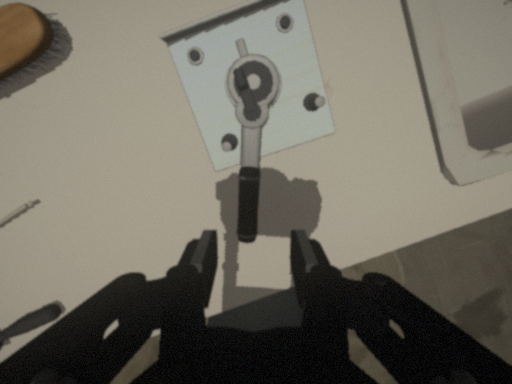

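Wrist view: head centre ~(252,83), tab ~(240,80), handle from (249,168) to (247,240), stud tops ~(227,147) and (318,101). Converting to world points.

```bash
python3 - <<'E'
from h import *
import pickle
m=pickle.load(open("w1.pkl","rb"))
im=cv2.imread("pics/w1.png");g=cv2.cvtColor(im,cv2.COLOR_BGR2GRAY)
k=(g[160:250,225:275]<45).astype(np.uint8)
n,l,st,c=cv2.connectedComponentsWithStats(k);i=1+st[1:,4].argmax();print("handle",st[i],c[i]+[225,160])
h=ray(m,c[i]+[225,160],41);N=ray(m,(252,83),54)
print("head",N,"handle mid",h,np.linalg.norm((h-N)[:2]),np.arctan2(*(h-N)[1::-1]))
ys,xs=np.where(l==i)
for y in (172,200,232):
    q=xs[ys==y-160]+225;p=ray(m,(q.mean(),y),41);print(y,p,np.linalg.norm((p-N)[:2]),np.arctan2(*(p-N)[1::-1]))
for nm,uv,z in (("tab",(239,78),80),("st1",(227,147),52),("st2",(319,101),52)): 
    p=ray(m,uv,z);print(nm,p,np.linalg.norm((p-N)[:2]),np.arctan2(*(p-N)[1::-1]))
c2=cv2.resize(im[40:130,200:300],None,fx=6,fy=6,interpolation=cv2.INTER_CUBIC)
cv2.imwrite("pics/w1c.png",cv2.convertScaleAbs(c2,alpha=1.6))
E
```

```text
handle [  13   19   21   63 1102] [247.72413793 209.14428312]
head [ 574.44109979 -208.58905788   54.        ] handle mid [ 442.13267103 -146.40744276   41.        ] 146.19190668372963 2.7022524827494308
172 [nan nan nan] nan nan
200 [ 453.02344029 -151.47013728   41.        ] 134.1820372831645 2.7018768535486197
232 [ 413.95147839 -133.25843754   41.        ] 177.28965264900737 2.702739700158235
tab [ 581.7842716  -198.32113711   80.        ] 12.62348482646494 0.9499703780700609
st1 [ 523.44971792 -156.29265396   52.        ] 73.04132315159168 2.3435603476198286
st2 [ 529.78927925 -267.80961787   52.        ] 74.16778144244269 -2.216847338504542<stdin>:11: RuntimeWarning: Mean of empty slice.
  ret = ret.dtype.type(ret / rcount)
```

View pics/w1c.png

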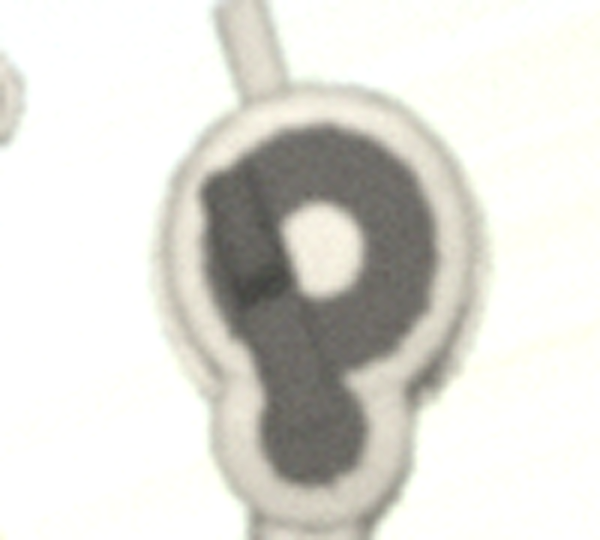

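Measured: nut axis ≈ (576,-211), handle direction ≈ 2.695 rad, tab ≈ (582,-199). I'll straddle the tab with the fingers 40 mm apart and push it to the right (+y of the tool).

Emit:
{"fn": "drive_effector", "kwargs": {"offsets": [{"drz":0.038,"jaw":40},{"tx":50,"ty":-6,"jaw":40},{"tx":50,"ty":-6,"jaw":40},{"tz":42,"jaw":40},{"tz":42,"jaw":40},{"tz":42,"jaw":40},{"tz":20,"jaw":40},{"tz":20,"jaw":40},{"jaw":40},{"jaw":40}]}}

```text
time_s: 5.9
tcp_pos: [582.2, -204.6, 65.9]
tool_rot: [-3.142, -0.001, -0.432]
contact_force: [0.1, -0.7, -0.0]
finger_gap: 40.2
finger_force: 0.0
```

```bash
python3 - <<'E'
from h import *
im=cams.camera("wrist");cv2.imwrite("pics/w2.png",im[:,:,::-1])
E
```

```text
(no output)
```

View pics/w2.png

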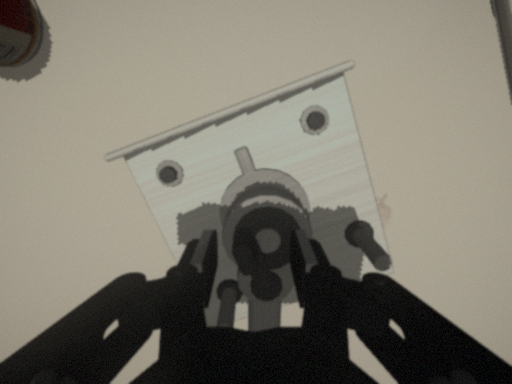

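The fingers straddle the head: tab ~(242,255) lies between the finger tips (205,260) and (300,260). Pushing right.

Emit:
{"fn": "drive_effector", "kwargs": {"offsets": [{"ty":8,"jaw":40},{"ty":8,"jaw":40},{"ty":8,"jaw":40},{"ty":8,"jaw":40},{"ty":4,"jaw":40},{"jaw":40}]}}

```text
time_s: 6.7
tcp_pos: [567.4, -235.4, 65.5]
tool_rot: [-3.138, -0.0, -0.434]
contact_force: [4.5, 9.0, 1.9]
finger_gap: 39.8
finger_force: 5.1
```

Emit:
{"fn": "drive_effector", "kwargs": {"offsets": [{"ty":2,"jaw":40},{"jaw":40},{"jaw":40}]}}

```text
time_s: 7.08
tcp_pos: [567.2, -235.8, 65.5]
tool_rot: [-3.136, -0.0, -0.433]
contact_force: [7.6, 13.7, 2.0]
finger_gap: 40.1
finger_force: 7.8
```

Force builds with no more motion: the lever is at its stop. Backing off, lifting, and going over the handle grip with a check picture.

Emit:
{"fn": "drive_effector", "kwargs": {"offsets": [{"ty":-12,"jaw":40},{"tz":-35,"jaw":44},{"tz":-35,"jaw":44},{"tx":-49,"ty":-5,"jaw":48},{"tx":-49,"ty":-5,"jaw":48},{"tx":-49,"ty":-6,"jaw":48},{"jaw":48}]}}

```text
time_s: 7.95
tcp_pos: [440.6, -150.0, 135.0]
tool_rot: [3.141, 0.004, -0.433]
contact_force: [0.3, -0.1, 0.4]
finger_gap: 48.1
finger_force: 0.0
```

```bash
python3 - <<'E'
from h import *
im=cams.camera("wrist");cv2.imwrite("pics/w3.png",im[:,:,::-1])
E
```

```text
(no output)
```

View pics/w3.png

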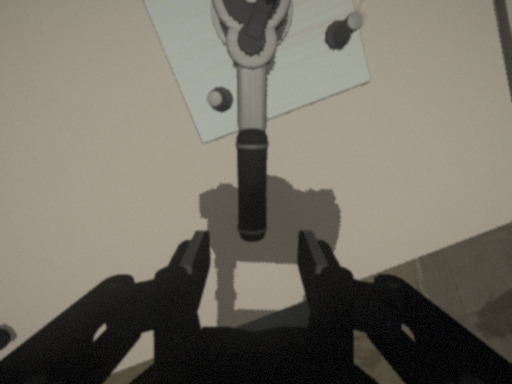

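The lever now points right (tab ~(262,20)), and the handle is centred between the fingers. Descending and starting the anticlockwise swing.

Emit:
{"fn": "drive_effector", "kwargs": {"offsets": [{"tz":40,"jaw":48},{"tz":40,"jaw":48},{"tz":32,"jaw":48},{"jaw":36},{"jaw":36}]}}

```text
time_s: 8.62
tcp_pos: [445.3, -152.6, 24.1]
tool_rot: [3.141, -0.002, -0.433]
contact_force: [-0.9, -0.1, 0.7]
finger_gap: 36.2
finger_force: 0.0
```

Emit:
{"fn": "drive_effector", "kwargs": {"offsets": [{"drz":-0.1,"tx":0.7,"ty":15,"jaw":36},{"drz":-0.1,"tx":0.7,"ty":15,"jaw":36},{"drz":-0.1,"tx":0.7,"ty":15,"jaw":36},{"drz":-0.1,"tx":0.7,"ty":15,"jaw":36},{"jaw":36}]}}

```text
time_s: 9.25
tcp_pos: [431.3, -211.3, 24.8]
tool_rot: [3.14, -0.003, -0.035]
contact_force: [-0.2, 0.1, 0.2]
finger_gap: 36.1
finger_force: 0.0
```

```bash
python3 - <<'E'
from h import *
s=probe_bus.state();d=s["tcp_pos"][:2]-[576.4,-211.2];print(np.hypot(*d),np.arctan2(d[1],d[0])%6.283,s["tool_rot"][2]+np.pi)
E
```

```text
145.08591431900425 3.14215796391644 3.1062116263229895
```

Emit:
{"fn": "drive_effector", "kwargs": {"offsets": [{"drz":-0.1,"tx":0.6,"ty":14.5,"jaw":36},{"drz":-0.1,"tx":0.6,"ty":14.5,"jaw":36},{"drz":-0.1,"tx":0.6,"ty":14.5,"jaw":36},{"drz":-0.1,"tx":0.6,"ty":14.5,"jaw":36},{"drz":-0.1,"tx":0.6,"ty":14.5,"jaw":36},{"drz":-0.05,"tx":0.1,"ty":7,"jaw":36},{"jaw":36}]}}

```text
time_s: 10.12
tcp_pos: [448.9, -286.4, 24.0]
tool_rot: [3.14, -0.001, 0.515]
contact_force: [-0.3, -0.1, -0.7]
finger_gap: 36.2
finger_force: 0.0
```

Emit:
{"fn": "drive_effector", "kwargs": {"offsets": [{"drz":-0.05,"tx":0.1,"ty":7,"jaw":36},{"drz":-0.03,"ty":4,"jaw":36},{"jaw":36},{"jaw":36}]}}

```text
time_s: 10.62
tcp_pos: [453.9, -295.4, 23.3]
tool_rot: [-3.141, -0.0, 0.596]
contact_force: [0.0, 0.6, 1.1]
finger_gap: 35.7
finger_force: 0.0
```

```bash
python3 - <<'E'
from h import *
s=probe_bus.state();d=s["tcp_pos"][:2]-[576.4,-211.2];print(np.hypot(*d),np.arctan2(d[1],d[0])%6.283,s["tool_rot"][2]+np.pi)
E
```

```text
148.6846646654517 3.7437485935224277 3.737455693475157
```

Emit:
{"fn": "drive_effector", "kwargs": {"offsets": [{"drz":-0.04,"tx":0.5,"ty":6,"jaw":36},{"drz":-0.04,"tx":0.5,"ty":6,"jaw":36},{"jaw":36},{"jaw":36}]}}

```text
time_s: 11.12
tcp_pos: [461.5, -304.6, 23.2]
tool_rot: [-3.141, -0.0, 0.676]
contact_force: [0.5, -0.2, -0.1]
finger_gap: 36.1
finger_force: 0.0
```

```bash
python3 - <<'E'
from h import *
s=probe_bus.state();d=s["tcp_pos"][:2]-[576.4,-211.2];print(np.hypot(*d),np.arctan2(d[1],d[0])%6.283,s["tool_rot"][2]+np.pi)
for n in ("top","wrist"):
    im=cams.camera(n);cv2.imwrite(f"pics/{n}4.png",im[:,:,::-1])
a=cv2.imread("pics/top4.png")[165:265,290:380];a=cv2.convertScaleAbs(cv2.resize(a,(360,400),interpolation=cv2.INTER_CUBIC),alpha=1.5)
w=cv2.resize(cv2.imread("pics/wrist4.png"),(430,400*0+322))
o=np.zeros((400,790,3),np.uint8);o[:,:360]=a;o[:322,360:]=w;cv2.imwrite("pics/c4.png",o)
E
```

```text
148.0801571281457 3.824082762078206 3.8172851813627986
```

View pics/c4.png

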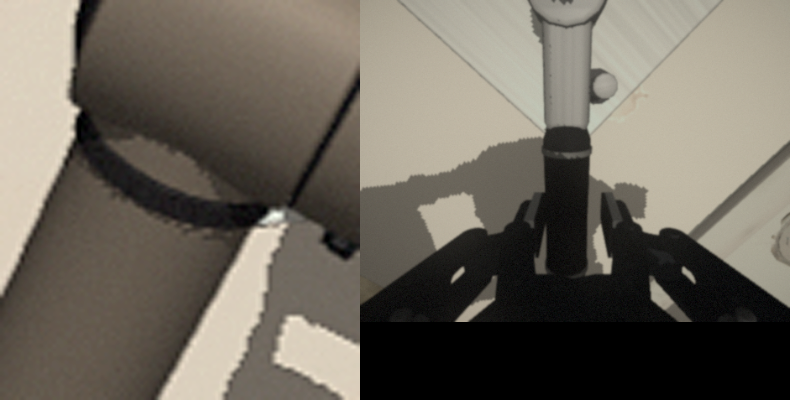

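The handle followed and its neck nearly touches the right stud (~(603,85)). A little further until contact.

Emit:
{"fn": "drive_effector", "kwargs": {"offsets": [{"drz":-0.03,"tx":0.2,"ty":5,"jaw":36},{"ty":3,"jaw":36},{"jaw":36},{"jaw":36}]}}

```text
time_s: 11.72
tcp_pos: [462.9, -305.9, 22.3]
tool_rot: [-3.127, 0.001, 0.708]
contact_force: [-9.9, 14.6, 10.0]
finger_gap: 36.0
finger_force: 9.1
```

Emit:
{"fn": "drive_effector", "kwargs": {"offsets": [{"ty":3,"jaw":36},{"jaw":36},{"jaw":36}]}}

```text
time_s: 12.1
tcp_pos: [462.9, -305.9, 21.8]
tool_rot: [-3.121, 0.001, 0.708]
contact_force: [-15.9, 20.8, 15.5]
finger_gap: 36.0
finger_force: 13.2
```

Firm contact at the other stud. Now the clockwise driving stroke.

Emit:
{"fn": "drive_effector", "kwargs": {"offsets": [{"ty":-14,"jaw":36},{"drz":0.1,"tx":0.6,"ty":-14.5,"jaw":36},{"drz":0.1,"tx":0.6,"ty":-14.5,"jaw":36},{"drz":0.1,"tx":0.6,"ty":-14.5,"jaw":36},{"drz":0.1,"tx":0.6,"ty":-14.5,"jaw":36},{"drz":0.1,"tx":0.6,"ty":-14.5,"jaw":36},{"drz":0.1,"tx":0.6,"ty":-14.5,"jaw":36},{"jaw":36}]}}

```text
time_s: 13.1
tcp_pos: [425.6, -224.0, 23.6]
tool_rot: [3.141, -0.001, 0.109]
contact_force: [-0.2, -1.7, 0.9]
finger_gap: 35.7
finger_force: 0.8
```

```bash
python3 - <<'E'
from h import *
s=probe_bus.state();d=s["tcp_pos"][:2]-[576.4,-211.2];print(np.hypot(*d),np.arctan2(d[1],d[0])%6.283,s["tool_rot"][2]+np.pi)
E
```

```text
151.37444166417086 3.2262235842829634 3.2508801102168072
```

Emit:
{"fn": "drive_effector", "kwargs": {"offsets": [{"drz":0.1,"tx":1.5,"ty":-14.5,"jaw":36},{"drz":0.1,"tx":1.5,"ty":-14.5,"jaw":36},{"drz":0.1,"tx":1.5,"ty":-14.5,"jaw":36},{"drz":0.1,"tx":1.5,"ty":-14.5,"jaw":36},{"drz":0.1,"tx":1.5,"ty":-14.5,"jaw":36},{"jaw":36},{"jaw":36}]}}

```text
time_s: 13.98
tcp_pos: [439.1, -153.9, 23.2]
tool_rot: [3.142, 0.0, -0.39]
contact_force: [-1.8, -0.2, -0.9]
finger_gap: 35.8
finger_force: 0.8
```

Emit:
{"fn": "drive_effector", "kwargs": {"offsets": [{"drz":0.05,"tx":0.5,"ty":-7,"jaw":36},{"drz":0.05,"tx":0.5,"ty":-7,"jaw":36},{"jaw":36},{"jaw":36}]}}

```text
time_s: 14.48
tcp_pos: [445.7, -141.4, 23.2]
tool_rot: [-3.142, 0.0, -0.492]
contact_force: [-1.7, -1.0, 0.6]
finger_gap: 35.8
finger_force: 1.0
```

```bash
python3 - <<'E'
from h import *
s=probe_bus.state();d=s["tcp_pos"][:2]-[576.4,-211.2];print(np.hypot(*d),np.arctan2(d[1],d[0])%6.283,s["tool_rot"][2]+np.pi)
E
```

```text
148.1866162036858 2.650923416413704 2.6498288386893845
```

Emit:
{"fn": "drive_effector", "kwargs": {"offsets": [{"drz":0.05,"tx":0.3,"ty":-6,"jaw":36},{"drz":0.04,"ty":-5,"jaw":36},{"jaw":36},{"jaw":36}]}}

```text
time_s: 14.98
tcp_pos: [451.5, -131.8, 23.3]
tool_rot: [-3.141, -0.0, -0.582]
contact_force: [-0.8, -1.1, 0.3]
finger_gap: 36.1
finger_force: 0.9
```

Emit:
{"fn": "drive_effector", "kwargs": {"offsets": [{"ty":-4,"jaw":36},{"jaw":36},{"jaw":36}]}}

```text
time_s: 15.35
tcp_pos: [453.8, -128.1, 23.3]
tool_rot: [-3.141, 0.0, -0.583]
contact_force: [-2.4, -1.7, -0.2]
finger_gap: 35.7
finger_force: 1.0
```

Emit:
{"fn": "drive_effector", "kwargs": {"offsets": [{"drz":0.02,"ty":-4,"jaw":36},{"ty":-4,"jaw":36},{"jaw":36},{"jaw":36}]}}

```text
time_s: 15.85
tcp_pos: [455.8, -124.9, 23.2]
tool_rot: [3.135, 0.002, -0.602]
contact_force: [-18.0, -27.1, 1.5]
finger_gap: 35.7
finger_force: 15.7
```

Firm stop at the first stud. Releasing by opening, centring and lifting.

Emit:
{"fn": "drive_effector", "kwargs": {"offsets": [{"ty":5,"jaw":40},{"ty":5,"jaw":60},{"ty":4,"jaw":66},{"jaw":66},{"jaw":66},{"tz":-25,"jaw":66},{"tz":-40,"jaw":66},{"tz":-50,"jaw":66},{"tx":-10,"tz":-50,"jaw":66},{"jaw":66},{"jaw":66}]}}

```text
time_s: 17.23
tcp_pos: [441.8, -127.1, 187.8]
tool_rot: [-3.142, 0.0, -0.603]
contact_force: [-0.9, -0.3, -0.8]
finger_gap: 65.7
finger_force: 0.0
```

```bash
python3 - <<'E'
from h import *
im=cams.camera("wrist");cv2.imwrite("pics/w5.png",im[:,:,::-1])
E
```

```text
(no output)
```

View pics/w5.png

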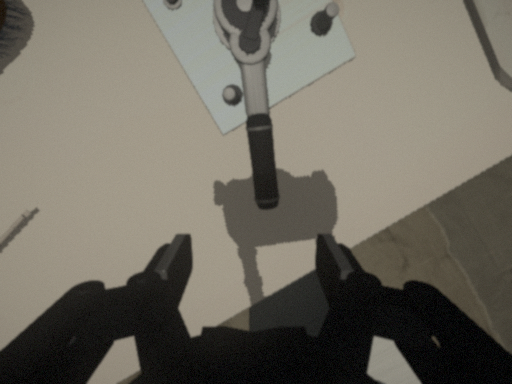

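Handle at (254,60)–(266,205), free of the fingers, sprung back slightly; lever still to the right. Last look: the nut's ear.

Emit:
{"fn": "drive_effector", "kwargs": {"offsets": [{"tx":35,"tz":-20,"jaw":66},{"tx":35,"tz":-20,"jaw":66},{"jaw":66},{"jaw":66}]}}

```text
time_s: 17.77
tcp_pos: [498.6, -166.5, 226.3]
tool_rot: [3.141, 0.004, -0.603]
contact_force: [-0.8, 0.5, 0.9]
finger_gap: 65.9
finger_force: 0.0
```

```bash
python3 - <<'E'
from h import *
m=cams.camera_model("wrist");im=cams.camera("wrist")[:,:,::-1]
N=np.array([576.4,-211.2,54]);c=proj(m,N);print(c)
g=cv2.cvtColor(np.ascontiguousarray(im),cv2.COLOR_BGR2GRAY)
for r in (115,145,175):
    P=[(a,proj(m,(N[0]+r*np.cos(a),N[1]+r*np.sin(a),41))) for a in np.arange(2.4,3.0,.005)]
    k=[a for a,p in P if g[int(p[1]),int(p[0])]<40];print(r,len(k),np.mean(k))
x,y=c.astype(int);q=im[max(0,y-75):y+75,max(0,x-90):x+90]
cv2.imwrite("pics/w6.png",cv2.convertScaleAbs(cv2.resize(q,None,fx=4,fy=4,interpolation=cv2.INTER_CUBIC),alpha=1.6))
E
```

```text
[246.73585108  88.14842651]
115 42 2.6574999999999944
145 31 2.659999999999995
175 26 2.652499999999994
```

View pics/w6.png

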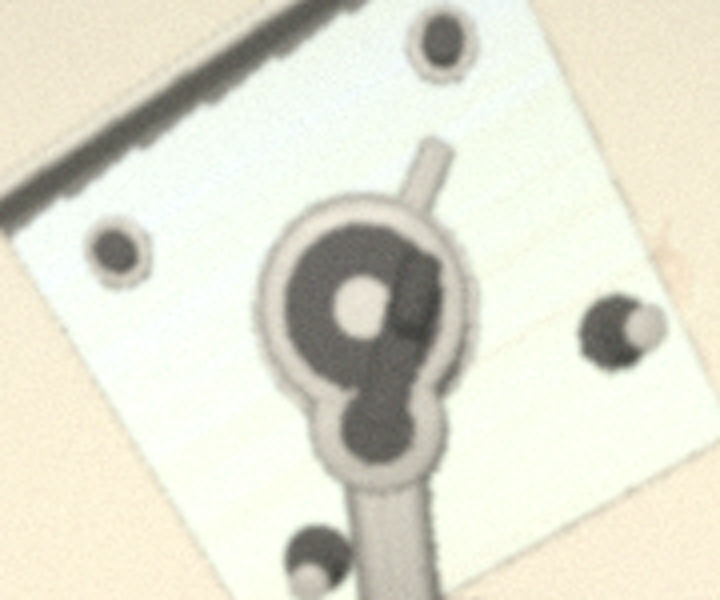

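The ear has turned about 0.9 rad clockwise (it was left of straight-ahead, now right at (435,150)). The lever is on the tightening side and the handle is at about +0.43 rad. Handing in.

```bash
python3 -c "
from plant import robot, cams, probe_bus
print(robot.hand_in())"
```

```text
the job is handed in; nothing more can be done
None
```

I handed the job in with the lever flipped to tighten, the handle free-wheeled to the far stud and swung back to the first, the nut about 0.9 rad tighter in the last picture, and the spanner released; the hand-in gave no verdict.

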